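# Unlatch the skewer tray and put the basting brush away in it

### The arm

A 6-joint arm with a two-finger parallel gripper is mounted at the origin on the work surface. World frame = base frame: x ahead of the robot, y to its left, z up, the work surface at z = 0. Lengths are in m, angles in rad, forces in N, time in s.
With the tool pointing down it reaches from about 0.25 to 0.775 m from the base axis. Payload 4 kg.
Tool frame: the origin (TCP) lies midway between the tips of the shut fingers; the grasp point (between the pads) lies 19 mm behind it; z points along the fingers, x is the direction in which the jaws open and shut, and the axes are right-handed (so a half turn about z gives the same grasp; the last joint's range is limited). The gripper opens to 94 mm and grips with 3 to 60 N. Pads are 16 mm wide; open, the fingers measure 119 mm over their backs; the gripper's body (75 mm by 177 mm) begins 78 mm behind the grasp point.
Start: joints at [-1.262, 0.087, 1.371, -0, 1.684, -0.103], TCP at [0.22, -0.504, 0.169] pointing down, gripper open.
Joint ranges: [-3.1, 3.1], [-0.76, 2.03], [0.27, 2.55], [-1.08, 4.22], [0.17, 2.65], [-2.57, 2.57]. Speed limits (rad/s): [2.79, 2.79, 3.14, 3.14, 3.14, 3.14].

### API

Orientations are given as [roll, pitch, yaw] about the fixed x, y, z axes, in that order (R = Rz(yaw) Ry(pitch) Rx(roll)).
In Python, from bench import * gives the robot as it stands.
- The arm moves only by the tool send_rows, never from a script. Its argument "rows" is one flat list of numbers, 7 for each row, row after row: the shift along the world's x, y, z in mm, then the turn, a rotation vector about the world's x, y, z in degrees, then the opening, from 0 (shut) to 1 (fully open). A call has exactly 8 rows; each row shifts and turns the commanded pose from where the row before left it; what a row does not reach is not made up. A row lasts 1/8 s, in which the tool goes at most 62.5 mm and 10.7 degrees, less where a joint would pass 70% of its speed; a pose out of reach is approached as far as the arm can. A call is refused whole if a number of a shift passes 62.5 or a number of a turn 10.7, either way. A call with a gripper value outside its range is refused whole. The fingers move at their own pace and stop on an object; the grip force is fixed at half the most. Time passes only in rows, so rows that do not move let the fingers close, or fill a call up. It gives the time, the measured TCP pose, the force and the opening at its end, in the units of the state.
- get_obs(): the state, without advancing time (a new reading comes with each control period).
- snapshot(name): name is "scene" or "top"; returns a dict with "color" (480x640x3 uint8, red, green, blue), "intrinsics" (3x3 intrinsics, pixels), "distortion" ([k1, k2, p1, p2, k3] as OpenCV has them; the pictures are not rectified), "rvec" (rotation vector, rad) and "tvec" (3), from world to camera coordinates, as OpenCV has them. Camera axes: x right, y down, z forward; pixel columns grow to the right and rows downward; lengths in m; the calibration is good to about 2 mm. A picture is of the moment at which its call begins. There is no depth.
- close_job(): hands the job in, once; it reports no verdict.
The state is a dict: "time": time; "joint_positions": joint angles; "qvel": joint speeds; "joint_torque": joint torques, N m; "tool_pos": TCP position; "ee_rot": TCP orientation; "wrist_force": force on the tool from outside, world axes, zero at the start; "wrist_torque": the same for the moment, N m; "width": finger opening in m.
Only numpy, scipy, OpenCV 4.12 (cv2) and the standard library are available. Lean on these libraries where they do the work, as an engineer would, in place of code of your own. Each camera call takes 0.05 s, during which the arm holds its last target.

### The job

The basting brush belongs in the skewer tray of the grey shelf unit, which is locked. Swing the flat keeper bar fully out towards the robot, then draw the bolt that it was blocking fully back towards the keeper's pivot, pull the tray out all the way, and lower the brush (do not drop it) into the tray's empty front compartment so that it lies flat across the tray. Leave the keeper, the bolt and the tray open, and do not shift or tip anything else.

Things in the scene. Friction and masses are not known exactly. Their poses are not given: they have to be found in the camera images.
- unit: Charcoal-grey plastic shelf unit, fixed, 450 mm wide, 240 mm high. Its frame: +x points into the unit (away from the robot), y to the left, z up; the origin lies on the table below the middle of its front, in the plane of the closed tray's front.
- shelf_edge (a point): Middle of the lower front edge of the unit's shelf board (x = -25 mm of the unit, 220 mm up), just behind the latch posts. A gripper held vertically over the posts or the closed tray's handle would strike the board: tilt the tool 20 to 40 degrees, tip forward (+x) and wrist towards the robot.
- block_top (a point): Point on top, 75 mm up, of the solid block right of the tray (144 mm wide, its front 60 mm ahead of the closed tray's front). The block carries keeper (right) and bolt (left).
- keeper (a joint): Angle (rad) of the keeper, a flat steel bar 68 x 32 x 10 mm on a vertical pivot at its right end. Near 0 it points left (+y of the unit), end-on behind the bolt's tail, so the bolt cannot be drawn. It opens counter-clockwise seen from above, its free end swinging towards the robot, to its stop at 1.9 (just past pointing at the robot). Friction 0.1 N m; it stays where it is left.
- keeper_post (a point): On the axis of the keeper's upright steel post, 109 mm above the table; post 16 mm thick, 45 mm from the pivot, its top at 127 mm, the flat bar's top at 87 mm. The right one of two like posts, at the start about 60 mm right of the bolt's.
- keeper_pivot (a point): Point on the keeper's vertical pivot axis, at the height of keeper_post (nothing stands up there).
- bolt (a joint): How far (m) the bolt is drawn: 0 shut, 0.044 fully drawn. It slides to the right (-y of the unit) with 2 N friction and stays where left; blocked at 7 mm while the keeper is shut. While it is shut its tip stands before an upright steel tab on the tray's front, so the tray cannot come out.
- bolt_post (a point): The bolt's upright steel post, 16 mm thick, top 127 mm above the table, base plate's top 87 mm: this point is on the post's axis, 109 mm above the table. The left one of the two posts.
- tray (a joint): How far (m) the tray is pulled out: 0 shut, 0.165 at its stop. It slides towards the robot (-x of the unit), about 3 N friction.
- tray_handle (a point): Middle of the tray's bar handle, a 10 mm round steel bar 100 mm long along the unit's y, 52 mm above the table, its axis 50 mm in front of the tray's front face.
- tray_bay (a point): Centre of the floor of the tray's empty front compartment, 95 mm (x) by 244 mm (y) inside; floor 18 mm, front wall 65 mm, other walls 54 mm above the table. Axes as the unit's; moves with the tray. With the tray out it lies about 80 mm in front of the shelf board's edge. The skewers lie in the rear compartment.
- brush_mid (a point): Middle of the basting brush, 11 mm above what it lies on. Brush 180 mm long, 22 mm thick: 22 mm wide wooden handle from x = -90 to +34 mm, then a dark silicone head 36 mm wide; x from handle to head, z up. Lies on the table left or right before the unit (a spatula lies on the other side); balances about here.
- spatula: Bystander: flat spatula 200 mm long, lying on the table, x along it.
- mug: Bystander: white enamel mug, 84 mm wide, 85 mm high, on the table left of the unit; origin under its centre.
- jar: Bystander: squat glass jar with twist cap, 84 mm wide, 85 mm high, on the table right of the unit; origin under its centre.
- bowl: Bystander: stoneware bowl, 140 mm wide, 60 mm high, on the unit's shelf board, right half; origin under its centre.
- plates: Bystander: enamel plate, 150 mm wide, on the unit's shelf board, left half; origin under its centre.
- shaker: Bystander: steel shaker, 48 mm wide, 95 mm high, on the table near the robot, left; origin under its centre.
- tin: Bystander: tin, 68 mm wide, 75 mm high, on the table near the robot, right; origin under its centre.
Things that resemble listed ones, but are neither listed nor needed, are in the scene too. Of the things that look like the part that bears brush_mid, the smaller one is meant.

How it is judged:
By the outcome, as a careful person would: the job done as asked, in the order asked, and still so for the second after the job is handed in, with the robot touching nothing.
It also fails if it takes over 72 s, if anything falls off the work surface, if the arm or the gripper's body presses on something with over 40 N, if the wrist force passes 120 N, or if a joint passes its speed limit or range.

## Working session

There is one attempt and no reset: what is moved stays moved. The work goes in short steps, Python scripts to look and compute and a tool call to move; the robot and the scene stay as the last step left them, time stands still between calls to the robot, and variables do not carry over. Pictures are saved under pics/ and viewed, and the job is handed in when it is done.

Besides the shell and the picture viewer there is one more tool, called after "Emit:" in YAML: its name, and indented under it one key for each argument. send_rows: Moves the arm, as the interface text tells. Its arguments: {"type":"object","properties":{"rows":{"type":"array","items":{"type":"number"}}},"required":["rows"]}

```bash
mkdir -p pics; ls
cat > h.py <<'E'
import numpy as np, cv2
from bench import *
def snap(name,fn=None):
    s=snapshot(name)
    s={k:(np.array(v) if not isinstance(v,str) else v) for k,v in s.items()}
    np.savez(f'{name}.npz',**s)
    if fn: cv2.imwrite('pics/'+fn,s['color'][:,:,::-1])
    return s
def load(name): return dict(np.load(f'{name}.npz'))
def ray(s,px):
    p=cv2.undistortPoints(np.array([[px]],float),s['intrinsics'],s['distortion'])[0,0]
    R=cv2.Rodrigues(s['rvec'])[0]; t=s['tvec'].reshape(3)
    return -R.T@t, R.T@np.array([p[0],p[1],1.])
def onz(s,px,z):
    c,d=ray(s,px); return c+d*(z-c[2])/d[2]
def proj(s,P):
    return cv2.projectPoints(np.array(P,float).reshape(-1,1,3),s['rvec'],s['tvec'],s['intrinsics'],s['distortion'])[0].reshape(-1,2)
def tri(s1,p1,s2,p2):
    c1,d1=ray(s1,p1);c2,d2=ray(s2,p2)
    d1/=np.linalg.norm(d1);d2/=np.linalg.norm(d2)
    a=np.linalg.lstsq(np.stack([d1,-d2],1),c2-c1,rcond=None)[0]
    q1=c1+a[0]*d1;q2=c2+a[1]*d2
    return (q1+q2)/2,np.linalg.norm(q1-q2)
E
python3 - <<'E'
from h import *
for n in('scene','top'):
    s=snap(n,n+'0.png'); print(n,-cv2.Rodrigues(s['rvec'])[0].T@s['tvec'].reshape(3))
print(get_obs())
E
```

```text
pics
scene [0.45402563 0.58154885 1.30399278]
top [ 0.32811194 -0.01128179  1.34848309]
{'time': 0.1, 'joint_positions': array([-1.26211119e+00,  8.78610780e-02,  1.37208279e+00,  1.36004797e-05,
        1.68361435e+00, -1.03084693e-01]), 'qvel': array([ 8.53143641e-05, -2.87390679e-03, -2.48221977e-03, -9.67024498e-05,
       -7.52671762e-04,  1.39920362e-04]), 'joint_torque': array([ 1.69114850e-03, -3.41253197e+01, -3.03301656e+01,  7.19301822e-02,
        3.04231967e-02, -9.40167342e-05]), 'tool_pos': array([ 0.21996268, -0.50348105,  0.16754256]), 'ee_rot': array([-3.14137695e+00,  1.95373404e-03, -1.15902477e+00]), 'wrist_force': array([ 0.23271018, -0.08650424, -0.9348081 ]), 'wrist_torque': array([-0.03234362,  0.02005671,  0.05010991]), 'width': 0.09420643081225713}
```

View pics/scene0.png

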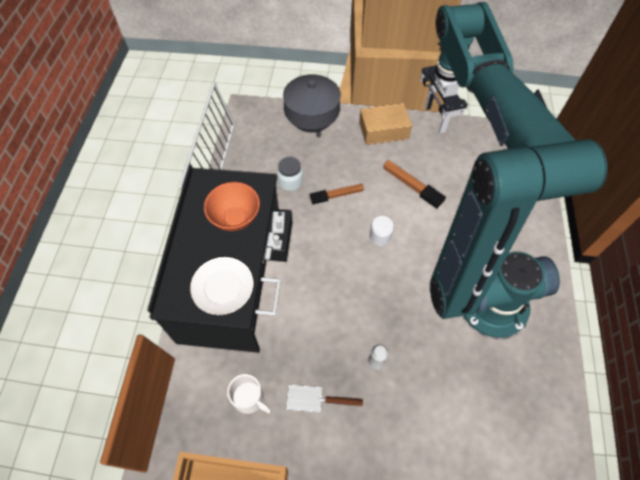

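View pics/top0.png

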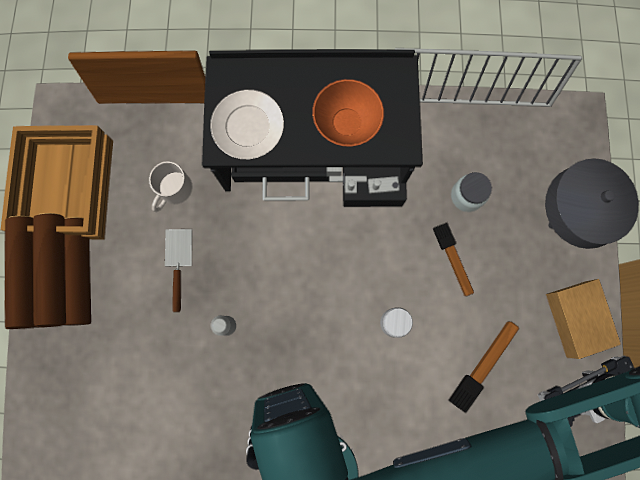

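The top view shows the unit at the top centre, with its handle at about (286,190) and latch posts near (350,185) and (378,185). The spatula is at (177,270), the shaker at (222,325), the tin at (398,322) and the jar at (471,190). There are two brush candidates: a shorter one at (453,260) and a longer one at (484,366). Next I'll crop both brushes and the latch.

Run:
```python
from h import *
t=load('top')['color'][:,:,::-1];s=load('scene')['color'][:,:,::-1]
a=cv2.resize(t[150:220,230:420],None,fx=4,fy=4,interpolation=2)
b=cv2.resize(s[190:330,230:310],None,fx=4,fy=4,interpolation=2)
cv2.imwrite('pics/a.png',a);cv2.imwrite('pics/b.png',b)
cv2.imwrite('pics/c.png',cv2.resize(t[210:420,420:540],None,fx=2.8,fy=2.8,interpolation=2))
T=load('top')
for n,l in (('small',[(437,226),(447,224),(470,296),(463,297)]),('large',[(450,400),(516,321)])):
  for p in l: print(n,p,onz(T,p,.02))
```

```text
small (437, 226) [ 0.58028002 -0.28945084  0.02      ]
small (447, 224) [ 0.58562451 -0.31378282  0.02      ]
small (470, 296) [ 0.41405454 -0.36580956  0.02      ]
small (463, 297) [ 0.41151694 -0.34899709  0.02      ]
large (450, 400) [ 0.17367519 -0.31595211  0.02      ]
large (516, 321) [ 0.35618236 -0.47555234  0.02      ]
```

View pics/a.png

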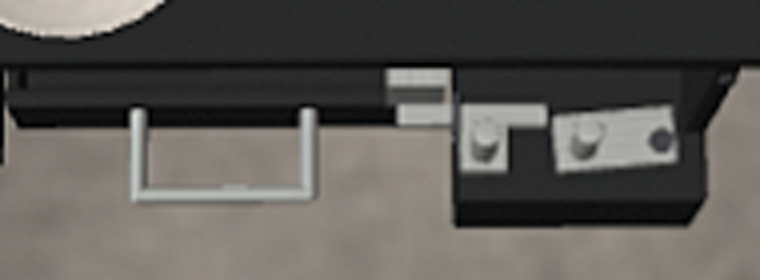

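View pics/b.png

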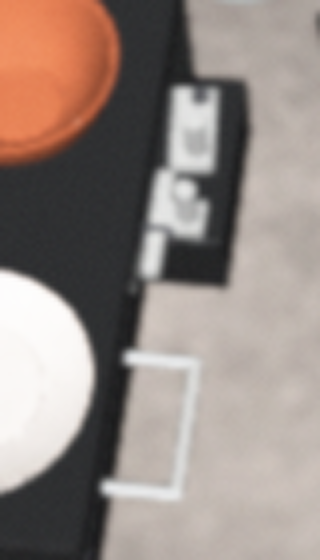

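View pics/c.png

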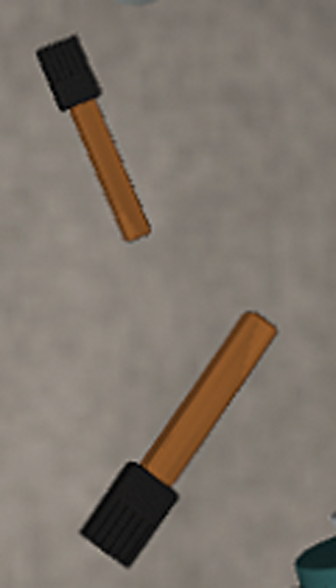

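The crop confirms it: the brush at (453,260) is shorter, about 179 mm measured against 180 mm given, so it is the target. In the enlarged latch crop the bolt post top is near (488,125) and the keeper post top near (592,130). The keeper pivot is at (661,140).

Run:
```python
from h import *
T=load('top');S=load('scene')
f=lambda x,y:(230+(x+.5)/4-.5,150+(y+.5)/4-.5)
P=lambda n,x,y,z:print(n,np.round(onz(T,f(x,y),z)*1000,1))
P('handle L',135,192,.052);P('handle R',314,194,.052)
for c in((552,118),(672,105),(678,160),(558,172)):P('keeper',*c,.087)
P('pivot',661,140,.087)
P('kpost top',590,129,.127);P('bpost top',488,128,.127)
P('kpost base',580,153,.087);P('bpost base',484,157,.087)
for c in ((462,103),(508,170),(462,172),(546,104),(546,126)):P('bolt plate',*c,.087)
P('block TL',455,200,.075);P('block TR',708,200,.075)
P('shelf edge L?',10,66,.24)
# shelf front edge
for p in((203,166),(421,166),(203,54)): print(np.round(onz(T,p,.24)*1000))
# scene
g=lambda x,y:(230+(x+.5)/4-.5,190+(y+.5)/4-.5)
for n,a,z in(('kpost top s',(188,138),.127),('bpost top s',(184,188),.127),('handleR s',(197,362),.052),('handleL s',(180,494),.052),('pivot s',(201,95),.087)):
  print(n,np.round(onz(S,g(*a),z)*1000,1))
print('hR tri',tri(T,f(314,194),S,g(196,362)));print('hL tri',tri(T,f(135,192),S,g(180,492)))
```

```text
handle L [634.4 124.5  52. ]
handle R [635.   19.5  52. ]
keeper [ 674.1 -117.    87. ]
keeper [ 683.3 -186.2   87. ]
keeper [ 650.7 -189.4   87. ]
keeper [ 642.3 -120.5   87. ]
pivot [ 662.4 -179.7   87. ]
kpost top [ 657.2 -134.8  127. ]
bpost top [656.7 -78.1 127. ]
kpost base [ 653.7 -133.1   87. ]
bpost base [650.2 -78.1  87. ]
bolt plate [682.  -65.2  87. ]
bolt plate [642.9 -91.9  87. ]
bolt plate [641.2 -65.6  87. ]
bolt plate [ 682.3 -113.5   87. ]
bolt plate [ 669.3 -113.5   87. ]
block TL [627.5 -62.2  75. ]
block TR [ 630.4 -208.3   75. ]
shelf edge L? [654.6 170.8 240. ]
[654. 231. 240.]
[ 662. -213.  240.]
[903. 246. 240.]
kpost top s [ 655.5 -113.7  127. ]
bpost top s [651.6 -72.5 127. ]
handleR s [631.6  26.6  52. ]
handleL s [627.4 127.2  52. ]
pivot s [ 658.8 -175.9   87. ]
hR tri (array([0.63617709, 0.02014705, 0.03859869]), np.float64(0.0039417964867055596))
hL tri (array([0.63090069, 0.12500765, 0.05242079]), np.float64(0.006699902355527979))
```

Emit:
send_rows:
  rows: [35, 32, 4, 0, 0, -5.9, 0.4, 35, 32, 4, 0, 0, -5.9, 0.4, 35, 32, 4, 0, 0, -5.9, 0.4, 35, 32, 4, 0, 0, -5.9, 0.4, 35, 32, 4, 0, -8.25, 0, 0.4, 35, 32, 4, 0, -8.25, 0, 0.4, 35, 32, 4, 0, -8.25, 0, 0.4, 35, 32, 4, 0, -8.25, 0, 0.4]

```text
time: 1.1
tool_pos: [0.501, -0.2471, 0.2011]
ee_rot: [-2.561, -0.0, -1.571]
wrist_force: [-0.1, 0.3, -0.5]
width: 0.0378
```

Emit:
send_rows:
  rows: [23, 22.5, -6, 0, 0, 0, 0.4, 23, 22.5, -6, 0, 0, 0, 0.4, 23, 22.5, -6, 0, 0, 0, 0.4, 23, 22.5, -6, 0, 0, 0, 0.4, 22, 22, -6, 0, 0, 0, 0.4, 0, 0, 0, 0, 0, 0, 0.4, 0, 0, 0, 0, 0, 0, 0.4, 0, 0, 0, 0, 0, 0, 0.4]

```text
time: 2.1
tool_pos: [0.6137, -0.1371, 0.1709]
ee_rot: [-2.565, -0.0, -1.572]
wrist_force: [-0.4, -0.1, -0.3]
width: 0.0373
```

Run:
```python
from h import *
t=snap('top');s=snap('scene')
a=cv2.resize(t['color'][130:230,300:440,::-1],None,fx=4,fy=4,interpolation=2)
b=cv2.resize(s['color'][130:280,220:360,::-1],None,fx=4,fy=4,interpolation=2)
cv2.imwrite('pics/d.png',a);cv2.imwrite('pics/e.png',b)
o=get_obs();print(o['tool_pos'],proj(t,[o['tool_pos']]),proj(s,[o['tool_pos']]))
```

```text
[ 0.61381945 -0.13706981  0.1710614 ] [[380.28318816 196.26521724]] [[291.46795275 210.47387142]]
```

View pics/d.png

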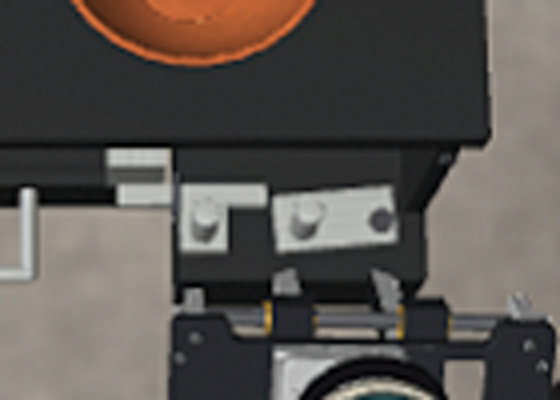

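View pics/e.png

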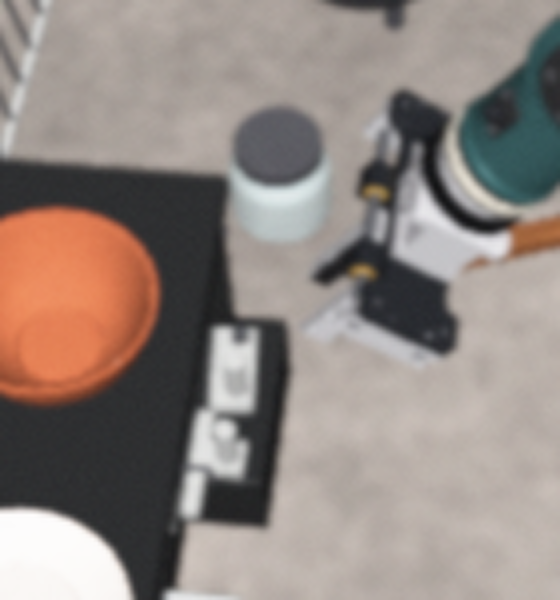

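The top crop shows the open fingers at about (286,280) and (379,280) below the latch, and the keeper post at (305,215). I'll overlay the projected TCP to check alignment.

Run:
```python
from h import *
from scipy.spatial.transform import Rotation as Ro
o=get_obs();p=o['tool_pos'];R=Ro.from_euler('xyz',o['ee_rot']).as_matrix()
out=[]
for n,(x,y,w,h) in(('top',(340,165,70,60)),('scene',(262,165,85,70))):
    s=load(n);im=cv2.resize(s['color'][y:y+h,x:x+w,::-1],None,fx=6,fy=6,interpolation=2)
    w2=o['width']/2
    pts=[p,p-R[:,2]*.04]+[p+R[:,0]*a-R[:,2]*b+R[:,1]*c for a in(w2,-w2,w2+.0125,-w2-.0125) for b in(0,.04) for c in (-.008,.008)]
    q=(proj(s,pts)-[x,y]+.5)*6-.5
    for i,u in enumerate(q): cv2.circle(im,tuple(int(round(v)) for v in u),2,(0,0,255) if i<2 else (0,255,0),-1)
    cv2.imwrite(f'pics/ov_{n}.png',im)
```

```text
(no output)
```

View pics/ov_top.png

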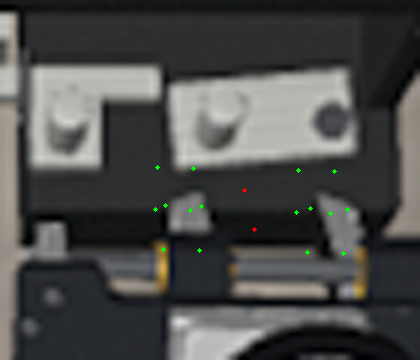

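View pics/ov_scene.png

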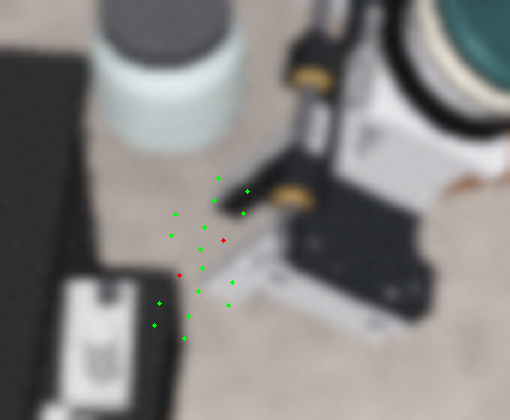

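Run:
```python
from h import *
T=load('top');S=load('scene')
f=lambda x,y:(340+(x+.5)/6-.5,165+(y+.5)/6-.5)
g=lambda x,y:(262+(x+.5)/6-.5,165+(y+.5)/6-.5)
for a,b in(((190,197),(205,286)),((328,195),(218,207))): print(tri(T,f(*a),S,g(*b)))
for s in (T,S): print(s['intrinsics'].ravel(),s['distortion'])
F=lambda x,y:(230+(x+.5)/4-.5,150+(y+.5)/4-.5)
G=lambda x,y:(230+(x+.5)/4-.5,190+(y+.5)/4-.5)
print('hR',tri(T,F(314,194),S,G(196,362)),'hL',tri(T,F(135,192),S,G(180,492)))
# bolt post top, pivot
print('bp',tri(T,F(488,124),S,G(184,188)));print('piv',tri(T,F(661,140),S,G(201,95)))
# plane checks: base of robot etc: jar
```

```text
(array([ 0.60018965, -0.11426262,  0.2020578 ]), np.float64(0.006494712152105251))
(array([ 0.60235739, -0.16273163,  0.19546396]), np.float64(0.00869663941073165))
[567.83565325   0.         320.13262201   0.         567.83565325
 235.80490584   0.           0.           1.        ] [-0.12343256  0.          0.          0.          0.        ]
[479.04466961   0.         318.15917954   0.         479.04466961
 245.55166534   0.           0.           1.        ] [-0.07698531  0.          0.          0.          0.        ]
hR (array([0.63617709, 0.02014705, 0.03859869]), np.float64(0.0039417964867055596)) hL (array([0.63090069, 0.12500765, 0.05242079]), np.float64(0.006699902355527979))
bp (array([ 0.65668089, -0.07757329,  0.1203897 ]), np.float64(0.007991184949558697))
piv (array([ 0.66170847, -0.17996027,  0.08164576]), np.float64(0.004086670807727319))
```

Emit:
send_rows:
  rows: [8.7, 0.5, -12.5, 0, 0, 0, 0.4, 8.7, 0.5, -12.5, 0, 0, 0, 0.4, 8.7, 0.5, -12.5, 0, 0, 0, 0.4, 8.7, 0.5, -12.5, 0, 0, 0, 0.4, 8.7, 0, -12.5, 0, 0, 0, 0.4, 8.7, 0, -12, 0, 0, 0, 0.4, 0, 0, 0, 0, 0, 0, 0.4, 0, 0, 0, 0, 0, 0, 0.4]

```text
time: 3.2
tool_pos: [0.6666, -0.1341, 0.0964]
ee_rot: [-2.565, -0.0, -1.571]
wrist_force: [0.2, 0.4, 0.7]
width: 0.0376
```

```bash
cat > ov.py <<'E'
from h import *
from scipy.spatial.transform import Rotation as Ro
import sys
def ov(boxes,tag,take=True):
  for n,(x,y,w,h,k) in boxes.items():
    s=snap(n)
    o=get_obs();p=o['tool_pos'];R=Ro.from_euler('xyz',o['ee_rot']).as_matrix()
    im=cv2.resize(s['color'][y:y+h,x:x+w,::-1],None,fx=k,fy=k,interpolation=2)
    q=(proj(s,[p,p-R[:,2]*.019])-[x,y]+.5)*k-.5
    for u in q: cv2.circle(im,tuple(int(round(v)) for v in u),2,(0,0,255),-1)
    cv2.imwrite(f'pics/{tag}_{n}.png',im)
  print(o['tool_pos'],o['wrist_force'],o['width'])
E
python3 -c "
from ov import *
ov({'top':(320,150,100,80,6),'scene':(240,150,110,100,6)},'k1')"
```

```text
[ 0.66666019 -0.13429179  0.09710779] [-1.28322807  0.66188596 -0.50193871] 0.037788553044464795
```

View pics/k1_top.png

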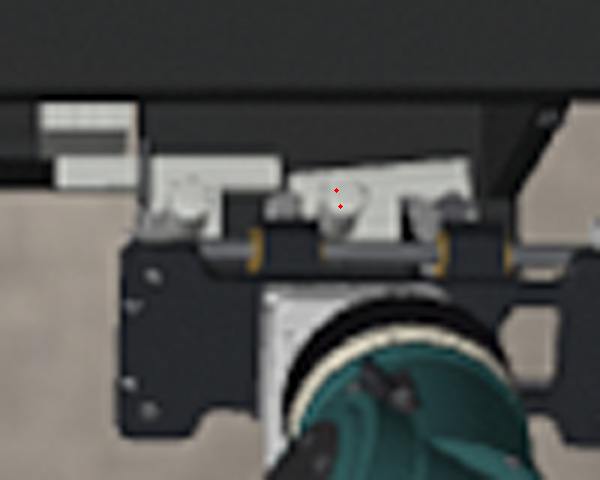

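View pics/k1_scene.png

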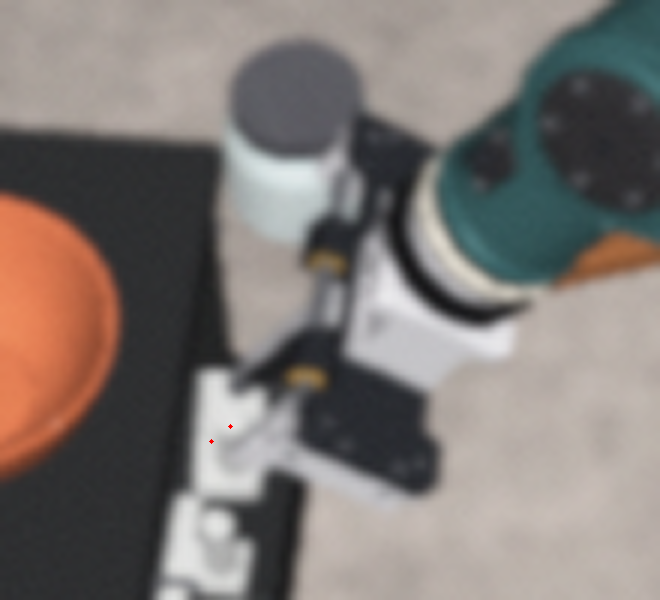

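The keeper post sits between the two fingers (top crop: post (345,195), fingers about (283,205) and (430,215)). Closing on it.

Emit:
send_rows:
  rows: [0, 0, 0, 0, 0, 0, 0.0, 0, 0, 0, 0, 0, 0, 0.0, 0, 0, 0, 0, 0, 0, 0.0, 0, 0, 0, 0, 0, 0, 0.0, 0, 0, 0, 0, 0, 0, 0.0, 0, 0, 0, 0, 0, 0, 0.0, 0, 0, 0, 0, 0, 0, 0.0, 0, 0, 0, 0, 0, 0, 0.0]

```text
time: 4.3
tool_pos: [0.6663, -0.134, 0.0961]
ee_rot: [-2.566, 0.0, -1.571]
wrist_force: [-0.1, 0.0, 0.7]
width: 0.0005
```

```bash
python3 -c "
from ov import *
ov({'top':(320,150,100,80,6),'scene':(240,150,110,100,6)},'k2')"
```

```text
[ 0.66635578 -0.13404811  0.09612662] [ 0.33254513 -0.35574696 -0.68569733] 0.00019736617285819426
```

View pics/k2_top.png

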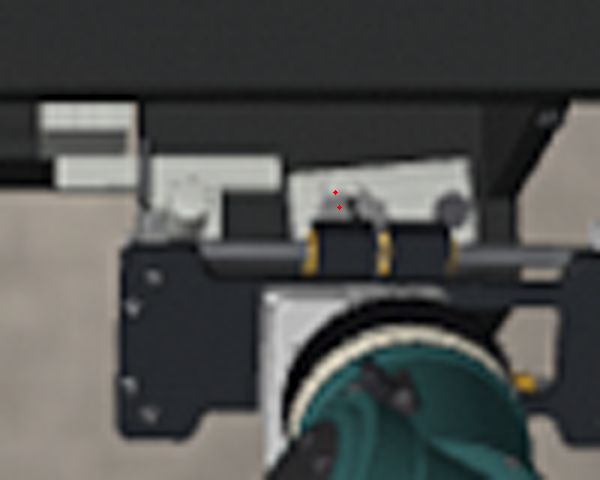

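View pics/k2_scene.png

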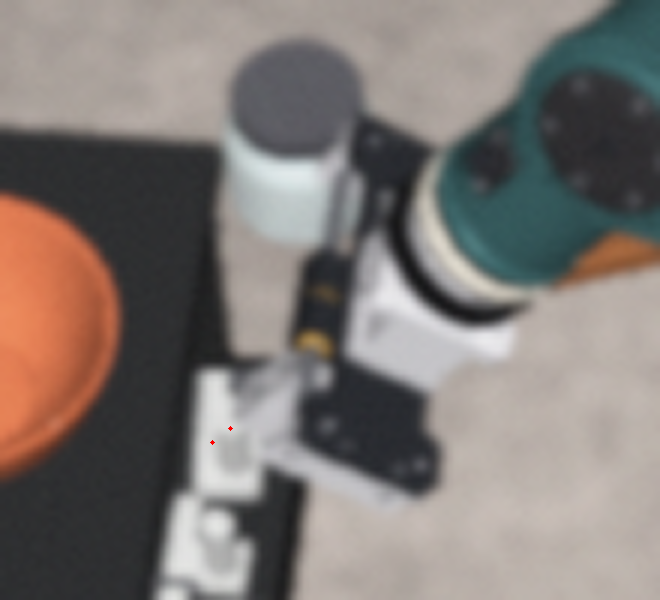

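Width went to about 0, so the jaws closed without catching the post. I'll triangulate the actual fingertip before going further.

Run:
```python
from h import *
for n,(x,y,w,h) in(('top',(365,170,40,40)),('scene',(265,195,45,45))):
    s=load(n);im=cv2.resize(s['color'][y:y+h,x:x+w,::-1],None,fx=13,fy=13,interpolation=2)
    im=cv2.convertScaleAbs(im,alpha=1.3,beta=15)
    cv2.imwrite(f'pics/k3_{n}.png',im)
```

```text
(no output)
```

View pics/k3_top.png

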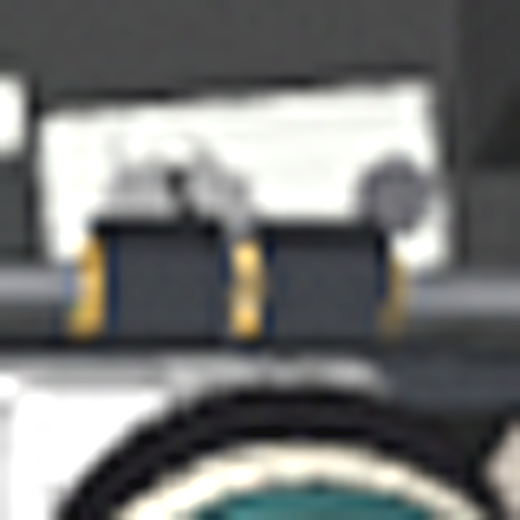

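View pics/k3_scene.png

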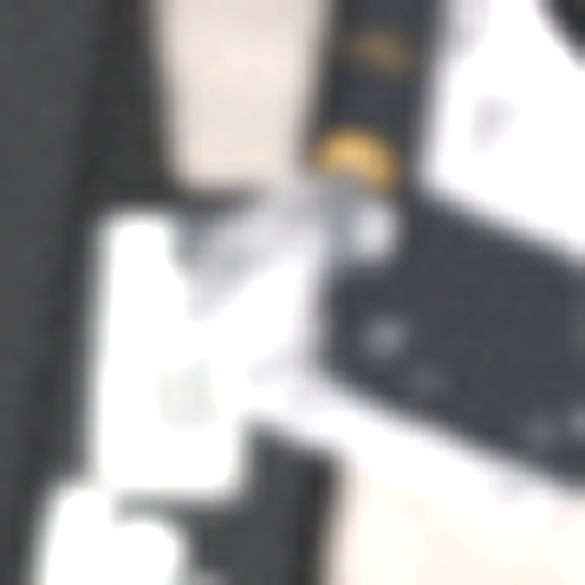

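Run:
```python
from h import *
T=load('top');S=load('scene')
a=(378.8,182.3);
for b in((279.6,213.5),(281,214),(279.6,217)): print(tri(T,a,S,b))
for z in(.09,.1,.11,.12,.13,.14,.15): print(z,onz(T,a,z),onz(S,(279.8,215),z))
o=get_obs();print(o['tool_pos'],o['joint_positions'])
```

```text
(array([ 0.64936341, -0.13593406,  0.1507211 ]), np.float64(0.0011851090312856528))
(array([ 0.64720139, -0.13546403,  0.15079552]), np.float64(0.00540063576625377))
(array([ 0.65289924, -0.13765172,  0.13006997]), np.float64(0.005147188762330819))
0.09 [ 0.66628318 -0.14238447  0.09      ] [ 0.65758646 -0.16830633  0.09      ]
0.1 [ 0.66359605 -0.14134272  0.1       ] [ 0.65590967 -0.16212956  0.1       ]
0.11 [ 0.66090892 -0.14030097  0.11      ] [ 0.65423289 -0.15595279  0.11      ]
0.12 [ 0.65822178 -0.13925922  0.12      ] [ 0.6525561  -0.14977602  0.12      ]
0.13 [ 0.65553465 -0.13821747  0.13      ] [ 0.65087931 -0.14359926  0.13      ]
0.14 [ 0.65284752 -0.13717572  0.14      ] [ 0.64920252 -0.13742249  0.14      ]
0.15 [ 0.65016038 -0.13613396  0.15      ] [ 0.64752574 -0.13124572  0.15      ]
[ 0.66635578 -0.13404811  0.09612662] [-0.40580022 -0.01256277  1.7462628   0.28034758  0.88943762  1.0456361 ]
```

Run:
```python
from h import *
S=load('scene');im=cv2.imread('pics/scene0.png')
p=np.array([0.21996268,-0.50348105,0.16754256])
d=np.array([np.cos(-1.159),np.sin(-1.159),0])
x,y,w,h=410,60,80,90;k=6
c=cv2.resize(im[y:y+h,x:x+w],None,fx=k,fy=k,interpolation=2)
for a in(-.053,0,.053):
  for z in(0,.019,.04,.097):
    q=(proj(S,[p+d*a+[0,0,z]])[0]-[x,y]+.5)*k-.5
    cv2.circle(c,tuple(int(round(v)) for v in q),3,(0,0,255) if z==0 else (0,255,0),-1)
cv2.imwrite('pics/init.png',c)
```

```text
(no output)
```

View pics/init.png

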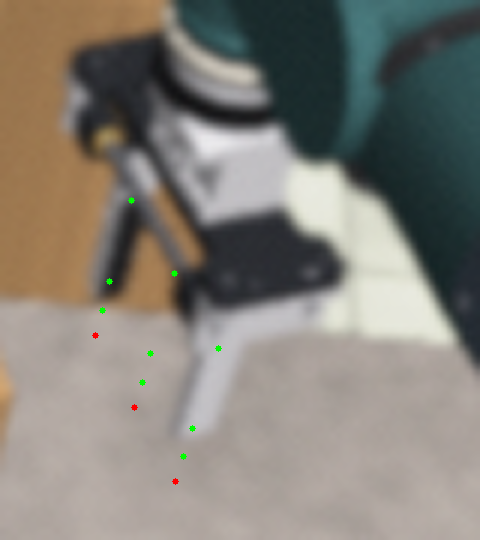

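The image evidence agrees. In the start picture and in both triangulations, the visible fingertips end about 35 mm behind the reported TCP, along the tool axis. The gripper therefore stopped just short of the post. I'll open, shift +3 mm in y and advance 30 mm along the axis.

Emit:
send_rows:
  rows: [0, 1, 0, 0, 0, 0, 0.4, 0, 1, 0, 0, 0, 0, 0.4, 0, 1, 0, 0, 0, 0, 0.4, 0, 0, 0, 0, 0, 0, 0.4, 4, 0, -6.2, 0, 0, 0, 0.4, 4, 0, -6.2, 0, 0, 0, 0.4, 4, 0, -6.3, 0, 0, 0, 0.4, 4, 0, -6.3, 0, 0, 0, 0.4]

```text
time: 5.4
tool_pos: [0.6825, -0.131, 0.0702]
ee_rot: [-2.566, 0.0, -1.571]
wrist_force: [-0.2, -0.3, 0.8]
width: 0.038
```

Emit:
send_rows:
  rows: [0, 0, 0, 0, 0, 0, 0.0, 0, 0, 0, 0, 0, 0, 0.0, 0, 0, 0, 0, 0, 0, 0.0, 0, 0, 0, 0, 0, 0, 0.0, 0, 0, 0, 0, 0, 0, 0.0, 0, 0, 0, 0, 0, 0, 0.0, 0, 0, 0, 0, 0, 0, 0.0, 0, 0, 0, 0, 0, 0, 0.0]

```text
time: 6.4
tool_pos: [0.6825, -0.1328, 0.0713]
ee_rot: [-2.565, -0.003, -1.572]
wrist_force: [1.4, -4.7, -2.1]
width: 0.0153
```

Width is 15.3 mm, so the 16 mm post is gripped. Next I'll compute the arc.

```bash
python3 -c "
import numpy as np
th=np.linspace(.13,1.96,17)
p=45*np.stack([-np.sin(th),np.cos(th)],1);d=np.round(np.diff(p,axis=0),1);print(d.tolist())"
```

```text
[[-5.1, -1.0], [-4.9, -1.5], [-4.7, -2.1], [-4.4, -2.6], [-4.1, -3.1], [-3.7, -3.5], [-3.3, -3.9], [-2.8, -4.3], [-2.3, -4.6], [-1.8, -4.8], [-1.2, -5.0], [-0.6, -5.1], [-0.1, -5.1], [0.5, -5.1], [1.1, -5.0], [1.7, -4.9]]
```

Emit:
send_rows:
  rows: [-5.1, -1, 0, 0, 0, 0, 0, -4.9, -1.5, 0, 0, 0, 0, 0, -4.7, -2.1, 0, 0, 0, 0, 0, -4.4, -2.6, 0, 0, 0, 0, 0, -4.1, -3.1, 0, 0, 0, 0, 0, -3.7, -3.5, 0, 0, 0, 0, 0, -3.3, -3.9, 0, 0, 0, 0, 0, -2.8, -4.3, 0, 0, 0, 0, 0]

```text
time: 7.4
tool_pos: [0.6487, -0.1468, 0.071]
ee_rot: [-2.568, 0.01, -1.566]
wrist_force: [-4.5, 14.4, 5.9]
width: 0.0149
```

Emit:
send_rows:
  rows: [-2.3, -4.6, 0, 0, 0, 0, 0, -1.8, -4.8, 0, 0, 0, 0, 0, -1.2, -5, 0, 0, 0, 0, 0, -0.6, -5.1, 0, 0, 0, 0, 0, -0.1, -5.1, 0, 0, 0, 0, 0, 0.5, -5.1, 0, 0, 0, 0, 0, 1.1, -5, 0, 0, 0, 0, 0, 1.7, -4.9, 0, 0, 0, 0, 0]

```text
time: 8.4
tool_pos: [0.6441, -0.1901, 0.0707]
ee_rot: [-2.571, 0.003, -1.567]
wrist_force: [-10.1, 2.9, 5.1]
width: 0.015
```

```bash
python3 -c "
from ov import *
ov({'top':(320,150,100,80,6)},'k4')"
```

```text
[ 0.64443019 -0.19086576  0.07076849] [-12.10810542   3.26546418   6.73676553] 0.015374998325027731
```

View pics/k4_top.png

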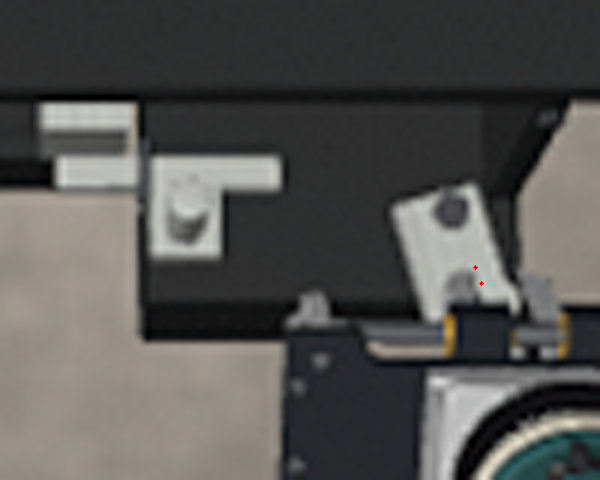

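Emit:
send_rows:
  rows: [0.3, -1.5, 0, 0, 0, 0, 0, 0.3, -1.5, 0, 0, 0, 0, 0, 0.4, -1.5, 0, 0, 0, 0, 0, 0.4, -1.5, 0, 0, 0, 0, 0, 0, 0, 0, 0, 0, 0, 0, 0, 0, 0, 0, 0, 0, 0, 0, 0, 0, 0, 0, 0, 0, 0, 0, 0, 0, 0, 0, 0]

```text
time: 9.45
tool_pos: [0.6455, -0.1928, 0.0707]
ee_rot: [-2.571, 0.009, -1.565]
wrist_force: [-13.6, 11.9, 10.4]
width: 0.0154
```

Emit:
send_rows:
  rows: [0, 0, 0, 0, 0, 0, 0.4, 0, 0, 0, 0, 0, 0, 0.4, 0, 0, 0, 0, 0, 0, 0.4, -6, 0, 9.2, 0, 0, 0, 0.4, -6, 0, 9.2, 0, 0, 0, 0.4, -6, 0, 9.2, 0, 0, 0, 0.4, -6, 0, 9.2, 0, 0, 0, 0.4, -6, 0, 9.2, 0, 0, 0, 0.4]

```text
time: 10.45
tool_pos: [0.6177, -0.1987, 0.118]
ee_rot: [-2.565, -0.0, -1.571]
wrist_force: [-0.7, -0.1, 0.2]
width: 0.0372
```

Emit:
send_rows:
  rows: [0, 20, 2, 0, 0, 0, 0.4, 0, 20, 2, 0, 0, 0, 0.4, 5, 20, 2, 0, 0, 0, 0.4, 10, 20, 2, 0, 0, 0, 0.4, 10, 20, 0, 0, 0, 0, 0.4, 9.4, 21.7, 0, 0, 0, 0, 0.4, 0, 0, 0, 0, 0, 0, 0.4, 0, 0, 0, 0, 0, 0, 0.4]

```text
time: 11.45
tool_pos: [0.6522, -0.0774, 0.1252]
ee_rot: [-2.566, -0.0, -1.571]
wrist_force: [-0.8, 0.3, 0.1]
width: 0.0376
```

```bash
python3 -c "
from ov import *
ov({'top':(320,150,100,80,6)},'k5')"
```

```text
[ 0.65214114 -0.07770007  0.12521188] [-0.26111037 -0.22291401  0.21446699] 0.03784341058316096
```

View pics/k5_top.png

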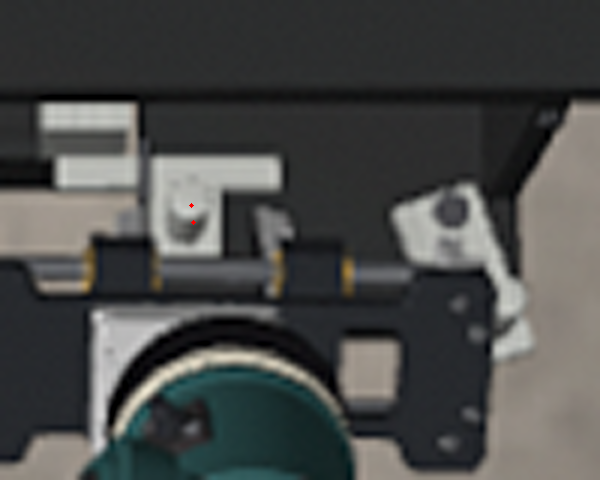

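The keeper stays open, pointing past the robot. The bolt post at (190,200) is centred between the fingers at (130,220) and (270,225). Advancing and gripping.

Emit:
send_rows:
  rows: [6, 0, -10.8, 0, 0, 0, 0.4, 6, 0, -10.8, 0, 0, 0, 0.4, 6, 0, -10.8, 0, 0, 0, 0.4, 6, 0, -10.8, 0, 0, 0, 0.4, 6, 0, -10.8, 0, 0, 0, 0.4, 0, 0, 0, 0, 0, 0, 0, 0, 0, 0, 0, 0, 0, 0, 0, 0, 0, 0, 0, 0, 0]

```text
time: 12.5
tool_pos: [0.6827, -0.0768, 0.0717]
ee_rot: [-2.565, 0.0, -1.571]
wrist_force: [0.8, 0.1, -1.8]
width: 0.0153
```

Emit:
send_rows:
  rows: [0, 0, 0, 0, 0, 0, 0, 0, 0, 0, 0, 0, 0, 0, 0, -7, 0, 0, 0, 0, 0, 0, -8, 0, 0, 0, 0, 0, 0, -8, 0, 0, 0, 0, 0, 0, -8, 0, 0, 0, 0, 0, 0, -8, 0, 0, 0, 0, 0, 0, 0, 0, 0, 0, 0]

```text
invalid input
```

Emit:
send_rows:
  rows: [0, -7, 0, 0, 0, 0, 0, 0.2, -7, 0, 0, 0, 0, 0, 0.2, -7, 0, 0, 0, 0, 0, 0.2, -7, 0, 0, 0, 0, 0, 0.2, -7, 0, 0, 0, 0, 0, 0, -6, 0, 0, 0, 0, 0, 0, -6, 0, 0, 0, 0, 0, 0, 0, 0, 0, 0, 0, 0]

```text
time: 13.5
tool_pos: [0.6836, -0.1184, 0.0715]
ee_rot: [-2.566, 0.009, -1.568]
wrist_force: [1.8, 16.1, 4.1]
width: 0.0154
```

Emit:
send_rows:
  rows: [0, -2, 0, 0, 0, 0, 0, 0, -1.5, 0, 0, 0, 0, 0, 0, 0, 0, 0, 0, 0, 0, 0, 0, 0, 0, 0, 0, 0, 0, 0, 0, 0, 0, 0, 0.4, 0, 0, 0, 0, 0, 0, 0.4, 0, 0, 0, 0, 0, 0, 0.4, 0, 3, 0, 0, 0, 0, 0.4]

```text
time: 14.5
tool_pos: [0.6827, -0.1255, 0.0704]
ee_rot: [-2.567, -0.001, -1.572]
wrist_force: [-1.2, 0.3, 0.5]
width: 0.0378
```

Emit:
send_rows:
  rows: [-6, 0, 9.2, 0, 0, 0, 0.4, -6, 0, 9.2, 0, 0, 0, 0.4, -6, 0, 9.2, 0, 0, 0, 0.4, -6, 0, 9.2, 0, 0, 0, 0.4, -6, 0, 9.2, 0, 0, 0, 0.4, -6, 0, 9.2, 0, 0, 0, 0.4, -10, 20, 9.2, 0, 0, 0, 0, -10, 25, 9.2, 0, 0, 0, 0]

```text
time: 15.5
tool_pos: [0.6267, -0.0795, 0.1453]
ee_rot: [-2.566, 0.0, -1.572]
wrist_force: [0.1, 0.2, 0.3]
width: 0.0215
```

```bash
python3 -c "
from ov import *
ov({'top':(240,150,180,120,4)},'k6')
S=load('top')
"
```

```text
[ 0.6264835  -0.07653373  0.14707736] [-0.94362383  1.55188908 -0.04677025] 0.016980392588118006
```

View pics/k6_top.png

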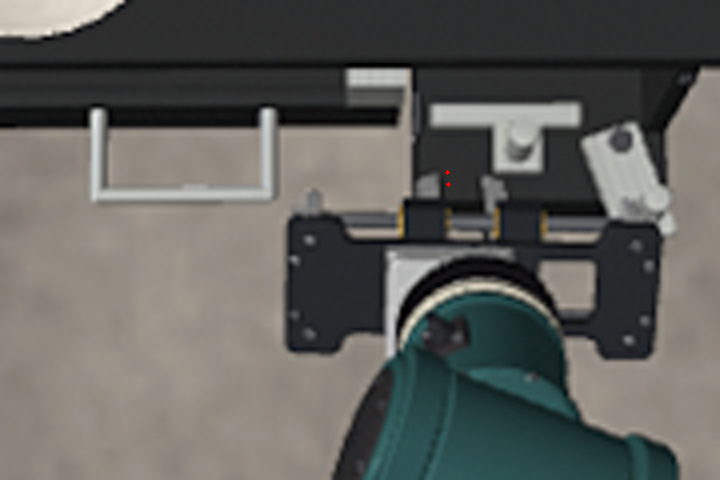

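The bolt is now at the right (post at (520,140)) and the tray tab at (378,85) is free. Bolt travel in the image is about 41 mm. The posts started 57 mm apart rather than 60, so the bolt began about 3 mm drawn, and it stopped against 16 N. Next is the handle.

Emit:
send_rows:
  rows: [0, 30, 0, 0, 0, 0, 0, 3, 30, -10, 0, 0, 0, 0, 4, 30, -15, 0, 0, 0, 0, 4, 30, -15, 0, 0, 0, 0, 5, 28.5, -20, 0, 0, 0, 0, 5, 0, -20, 0, 0, 0, 0, 0, 0, 0, 0, 0, 0, 0, 0, 0, 0, 0, 0, 0, 0]

```text
time: 16.55
tool_pos: [0.6488, 0.0686, 0.0658]
ee_rot: [-2.564, -0.0, -1.571]
wrist_force: [-0.8, 0.0, 0.5]
width: 0.0006
```

```bash
python3 -c "
from ov import *
ov({'top':(240,150,130,90,5),'scene':(220,220,120,110,5)},'h1')
from h import *
T=load('top');o=get_obs();p=o['tool_pos'];ax=np.array([.546,0,-.837]);print((proj(T,[p-.035*ax])[0]-[240,150])*5)
"
```

```text
[0.64911059 0.06851228 0.06649687] [0.1193634  0.96540331 0.625088  ] 0.0003827882459830389
[230.40877329 227.1713513 ]
```

View pics/h1_top.png

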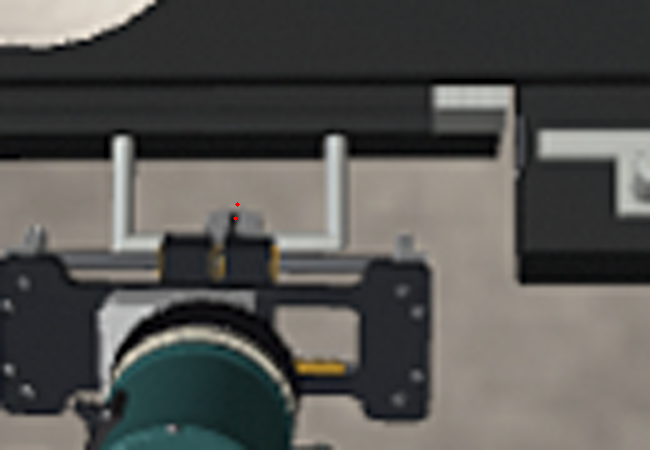

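View pics/h1_scene.png

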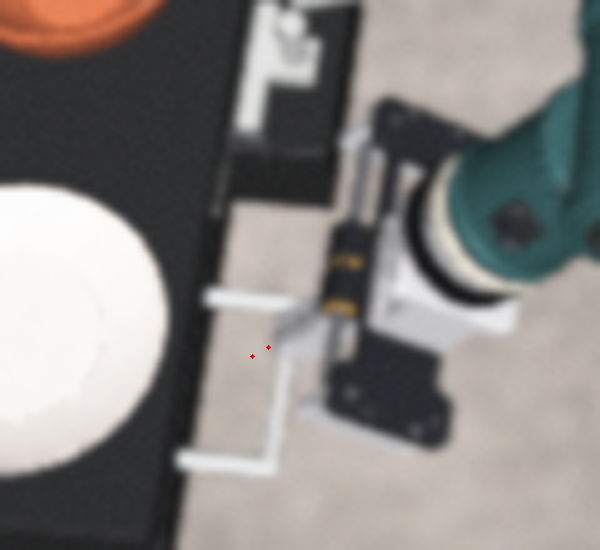

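The fingertip at (238,218) sits over the gap between the handle legs at (122,190) and (335,190), above the bar. Sliding in behind the bar along the tool axis.

Emit:
send_rows:
  rows: [5.4, 0, -8.2, 0, 0, 0, 0, 5.4, 0, -8.2, 0, 0, 0, 0, 5.4, 0, -8.2, 0, 0, 0, 0, 5.4, 0, -8.2, 0, 0, 0, 0, 5.4, 0, -8.2, 0, 0, 0, 0, 5.4, 0, -8.2, 0, 0, 0, 0, 5.4, 0, -8.2, 0, 0, 0, 0, 0, 0, 0, 0, 0, 0, 0]

```text
time: 17.65
tool_pos: [0.6857, 0.069, 0.0059]
ee_rot: [-2.568, -0.0, -1.571]
wrist_force: [-0.2, -0.1, 0.4]
width: 0.0005
```

Emit:
send_rows:
  rows: [-4, 0, 0, 0, 0, 0, 0, -6, 0, 0, 0, 0, 0, 0, -8, 0, 0, 0, 0, 0, 0, -8, 0, 0, 0, 0, 0, 0, -8, 0, 0, 0, 0, 0, 0, -8, 0, 0, 0, 0, 0, 0, -8, 0, 0, 0, 0, 0, 0, -6, 0, 0, 0, 0, 0, 0]

```text
time: 18.65
tool_pos: [0.6308, 0.0685, 0.0089]
ee_rot: [-2.562, -0.001, -1.571]
wrist_force: [2.5, -3.9, 4.8]
width: 0.0004
```

```bash
python3 -c "
from ov import *
ov({'top':(220,130,160,120,4)},'h2')
"
```

```text
[0.63004556 0.06882169 0.00857896] [ 2.07853373 -2.27981883  5.6846389 ] 0.00028499191296230234
```

View pics/h2_top.png

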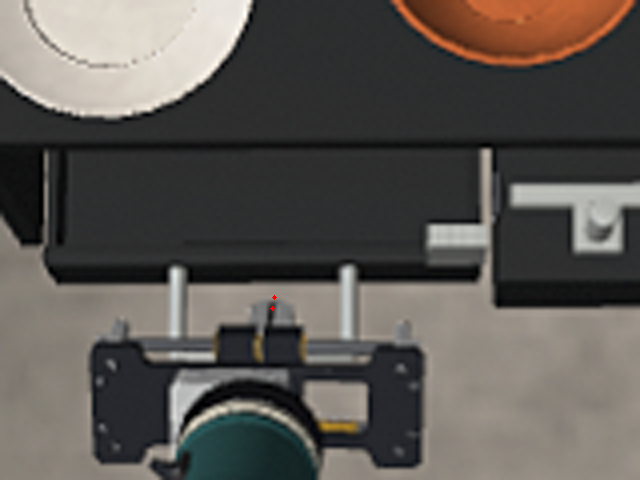

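The tray front has moved out (tab at (457,240)). I'll keep pulling.

Emit:
send_rows:
  rows: [-9, 0, 0, 0, 0, 0, 0, -9, 0, 0, 0, 0, 0, 0, -9, 0, 0, 0, 0, 0, 0, -9, 0, 0, 0, 0, 0, 0, -9, 0, 0, 0, 0, 0, 0, -9, 0, 0, 0, 0, 0, 0, -9, 0, 0, 0, 0, 0, 0, -9, 0, 0, 0, 0, 0, 0]

```text
time: 19.7
tool_pos: [0.5584, 0.0686, 0.0084]
ee_rot: [-2.563, -0.001, -1.571]
wrist_force: [2.3, -4.2, 5.0]
width: 0.0007
```

Emit:
send_rows:
  rows: [-9, 0, 0, 0, 0, 0, 0, -9, 0, 0, 0, 0, 0, 0, -9, 0, 0, 0, 0, 0, 0, -7, 0, 0, 0, 0, 0, 0, -4, 0, 0, 0, 0, 0, 0, -4, 0, 0, 0, 0, 0, 0, -3, 0, 0, 0, 0, 0, 0, -2, 0, 0, 0, 0, 0, 0]

```text
time: 20.7
tool_pos: [0.5126, 0.0692, 0.0088]
ee_rot: [-2.561, 0.0, -1.571]
wrist_force: [13.0, -1.0, -1.3]
width: 0.0004
```

Stop reached: the tool moved 173 mm including slack, with 13 N at the end. Now backing off, rising, and measuring the bay and brush.

Emit:
send_rows:
  rows: [4, 0, 0, 0, 0, 0, 0, 4, 0, 0, 0, 0, 0, 0, -6.5, 0, 10, 0, 0, 0, 0, -9, 0, 14, 0, 0, 0, 0, -11, 0, 17, 0, 0, 0, 0, -13, 0, 20, 0, 0, 0, 0, -16, -15, 24, 0, 0, 0, 0, -16, -30, 24, 0, 0, 0, 0]

```text
time: 21.7
tool_pos: [0.4455, 0.0253, 0.116]
ee_rot: [-2.568, 0.0, -1.566]
wrist_force: [1.2, -0.5, -0.2]
width: 0.0003
```

Emit:
send_rows:
  rows: [0, -40, 4, 0, 8.25, 0, 0.6, 0, -44, 4, 0, 8.25, 0, 0.6, 0, -44, 0, 0, 8.25, 0, 0.6, 0, -44, 0, 0, 8.25, 0, 0.6, 10, -44, 0, 0, 0, 6, 0.6, 15, -44, 0, 0, 0, 6, 0.6, 15, -40, 0, 0, 0, 6, 0.6, 0, 0, 0, 0, 0, 0, 0.6]

```text
time: 22.7
tool_pos: [0.4867, -0.2772, 0.123]
ee_rot: [3.139, 0.003, -1.26]
wrist_force: [0.1, 0.4, -0.6]
width: 0.0566
```

```bash
python3 -c "
from ov import *
ov({'top':(200,130,200,140,4),'scene':(200,140,200,150,4)},'p1')
o=get_obs();print(o['tool_pos'],o['ee_rot'])
"
python3 - <<'E'
from h import *
T=load('top');im=cv2.imread('pics/top0.png')
hsv=cv2.cvtColor(im,cv2.COLOR_BGR2HSV)
m=np.zeros(im.shape[:2],np.uint8);m[215:305,425:480]=255
wood=cv2.bitwise_and(cv2.inRange(hsv,(3,110,60),(22,255,255)),m)
blk=cv2.bitwise_and(cv2.inRange(hsv,(0,0,0),(180,255,50)),m)
for n,k in(('wood',wood),('blk',blk)):
    c=max(cv2.findContours(k,0,2)[0],key=cv2.contourArea);r=cv2.minAreaRect(c)
    b=cv2.boxPoints(r);w=np.array([onz(T,p,.02)[:2]*1000 for p in b]);print(n,r,np.round(w,1).tolist(),w.mean(0))
E
```

```text
[ 0.48660759 -0.27491434  0.12373513] [-0.14812684 -0.53022032 -0.01875356] 0.05613660275237111
[ 0.48660759 -0.27491434  0.12373513] [ 3.14034151e+00  2.66983914e-03 -1.25775100e+00]
wood ((458.77587890625, 270.31036376953125), (52.128662109375, 10.110595703125), 66.80140686035156) [[526.5, -305.1], [536.5, -327.7], [422.9, -374.8], [413.3, -352.4]] [ 474.80754233 -339.995256  ]
blk ((444.1153869628906, 235.576904296875), (23.15384864807129, 15.615386009216309), 67.38013458251953) [[575.5, -278.4], [590.8, -313.6], [539.3, -334.1], [524.2, -299.0]] [ 557.42384263 -306.26643025]
```

View pics/p1_top.png

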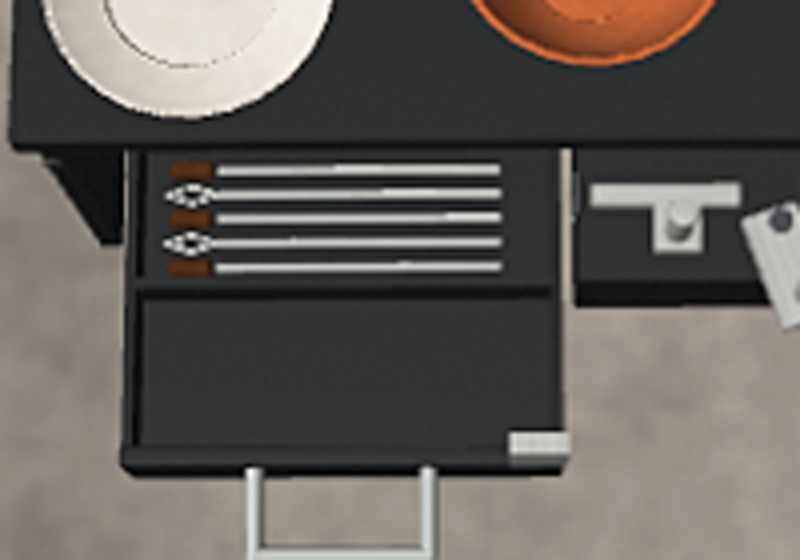

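View pics/p1_scene.png

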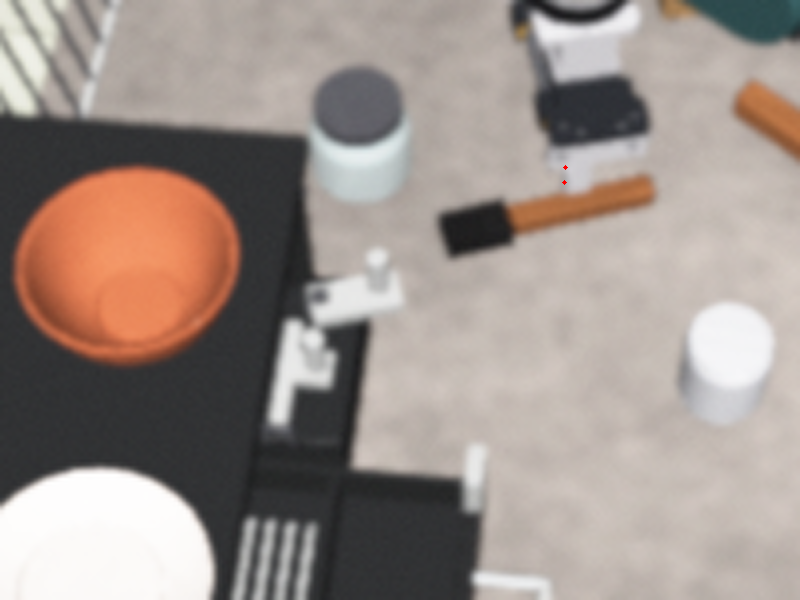

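The tray is fully out and the front compartment is empty. Its front inner edge is at about row 447 and the divider at about row 295 (top crop). The keeper and bolt are open. The brush measures 178 mm, angle 22.3°, middle at (501,-330). Moving over it now.

Emit:
send_rows:
  rows: [7, -27, 0, 0, 0, 2.2, 0.6, 7, -27, 0, 0, 0, 2.2, 0.6, 0, 0, -20, 0, 0, 0, 0.6, 0, 0, -25, 0, 0, 0, 0.6, 0, 0, -25, 0, 0, 0, 0.6, 0, 0, -25, 0, 0, 0, 0.6, 0, 0, -25, 0, 0, 0, 0.6, 0, 0, 0, 0, 0, 0, 0.6]

```text
time: 23.8
tool_pos: [0.4996, -0.3268, 0.0023]
ee_rot: [3.139, 0.005, -1.179]
wrist_force: [0.3, -0.3, -0.0]
width: 0.0565
```

```bash
python3 -c "
from ov import *
ov({'top':(400,190,110,120,5),'scene':(300,140,80,80,7)},'p2')
o=get_obs();print(o['tool_pos'],o['ee_rot'])
"
```

```text
[ 0.50173489 -0.32902624  0.00533757] [-0.64720717  0.52124119  0.23600159] 0.05655966981498611
[ 0.50173489 -0.32902624  0.00533757] [-3.14118661e+00 -3.94611598e-04 -1.17911280e+00]
```

View pics/p2_top.png

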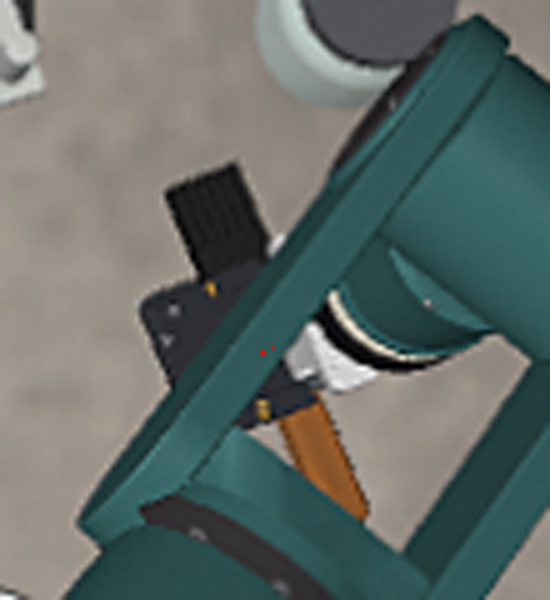

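View pics/p2_scene.png

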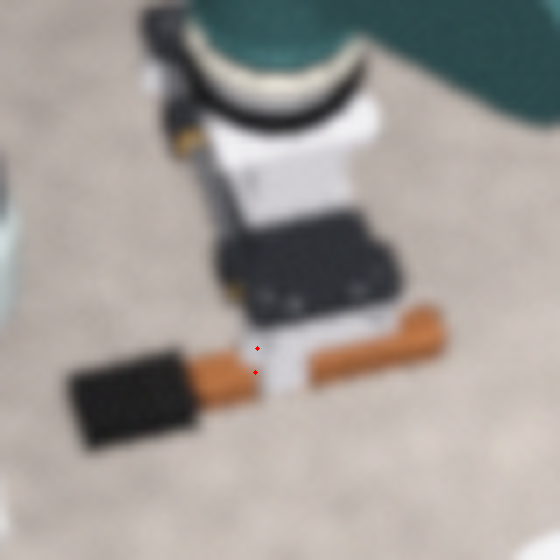

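Run:
```python
from h import *
S=load('scene')
for off in(.028,.034,.040):
  P=np.array([.5015-.379*off,-.3285+.925*off,0])
  for z in(0,.01,.02,.03,.04,.05): print(off,z,(proj(S,[P+[0,0,z]])[0]-[300,140])*7)
```

```text
0.028 0 [269.28510766 423.79687794]
0.028 0.01 [270.13209574 411.71900514]
0.028 0.02 [270.9882785  399.50649259]
0.028 0.03 [271.85380073 387.15715389]
0.028 0.04 [272.72881018 374.66875695]
0.028 0.05 [273.61345755 362.03902285]
0.034 0 [272.94550734 434.09307026]
0.034 0.01 [273.81471393 422.05015939]
0.034 0.02 [274.69337912 409.87268714]
0.034 0.03 [275.58165231 397.55846246]
0.034 0.04 [276.47968591 385.10524833]
0.034 0.05 [277.38763544 372.51076069]
0.04 0 [276.61893049 444.42707764]
0.04 0.01 [277.51051979 432.41952361]
0.04 0.02 [278.41183465 420.27749213]
0.04 0.03 [279.32302913 407.99878755]
0.04 0.04 [280.24426042 395.58116805]
0.04 0.05 [281.1756889  383.02234448]
```

By this view the fingertips are about 38 mm above the table, while the reported TCP is at 4 mm. Descending 35 mm.

Emit:
send_rows:
  rows: [0, 0, -8, 0, 0, 0, 0.6, 0, 0, -8, 0, 0, 0, 0.6, 0, 0, -8, 0, 0, 0, 0.6, 0, 0, -5, 0, 0, 0, 0.6, 0, 0, -2, 0, 0, 0, 0.6, 0, 0, -2, 0, 0, 0, 0.6, 0, 0, -2, 0, 0, 0, 0.6, 0, 0, 0, 0, 0, 0, 0.6]

```text
time: 24.9
tool_pos: [0.5015, -0.3299, -0.0308]
ee_rot: [3.142, -0.0, -1.18]
wrist_force: [0.8, -0.8, -0.1]
width: 0.0568
```

```bash
python3 -c "
from ov import *
ov({'scene':(300,140,80,80,7)},'p3')
"
```

```text
[ 0.50159863 -0.32996937 -0.03061551] [ 0.2646387  -1.39336225  0.17087921] 0.05693347728597634
```

View pics/p3_scene.png

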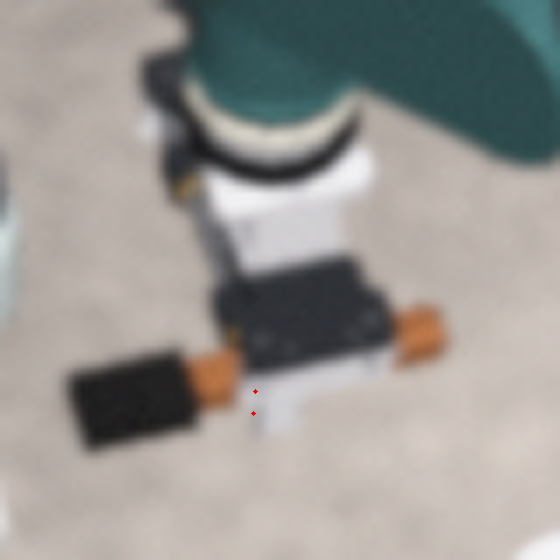

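The fingertip at (280,433) is about 5 mm above the table, straddling the handle. Closing, then a small lift.

Emit:
send_rows:
  rows: [0, 0, 0, 0, 0, 0, 0, 0, 0, 0, 0, 0, 0, 0, 0, 0, 0, 0, 0, 0, 0, 0, 0, 0, 0, 0, 0, 0, 0, 0, 0, 0, 0, 0, 0, 0, 0, 0, 0, 0, 0, 0, 0, 0, 0, 0, 0, 0, 0, 0, 0, 0, 0, 0, 0, 0]

```text
time: 25.95
tool_pos: [0.5015, -0.3299, -0.0307]
ee_rot: [3.142, 0.0, -1.18]
wrist_force: [-0.6, 0.8, 0.6]
width: 0.0219
```

Emit:
send_rows:
  rows: [0, 0, 4, 0, 0, 0, 0, 0, 0, 6, 0, 0, 0, 0, 0, 0, 10, 0, 0, 0, 0, 0, 0, 20, 0, 0, 0, 0, 0, 0, 25, 0, 0, 0, 0, 0, 0, 25, 0, 0, 0, 0, 0, 0, 25, 0, 0, 0, 0, 0, 0, 20, 0, 0, 0, 0]

```text
time: 26.95
tool_pos: [0.502, -0.3303, 0.1066]
ee_rot: [-3.141, -0.002, -1.18]
wrist_force: [0.8, 0.1, -0.9]
width: 0.0216
```

```bash
python3 -c "
from ov import *
ov({'top':(200,130,320,180,2),'scene':(270,90,120,120,5)},'p4')
o=get_obs();print(o['tool_pos'],o['ee_rot'],o['wrist_torque'])
"
python3 - <<'E'
from h import *
T=load('top')
im=cv2.resize(T['color'][150:290,220:350,::-1],None,fx=5,fy=5,interpolation=2);cv2.imwrite('pics/tray.png',cv2.convertScaleAbs(im,alpha=1.8,beta=20)[:600])
E
```

```text
[ 0.50327732 -0.33134585  0.10839521] [ 0.42489623 -0.91101166 -0.47228397] 0.021318509067256845
[ 0.50327732 -0.33134585  0.10839521] [-3.13813532 -0.00639249 -1.17993147] [ 0.01093415 -0.01757515 -0.03598065]
```

View pics/p4_scene.png

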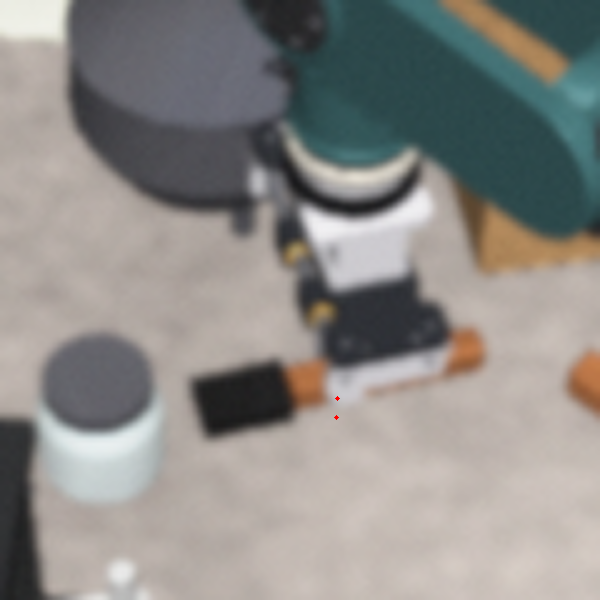

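View pics/tray.png

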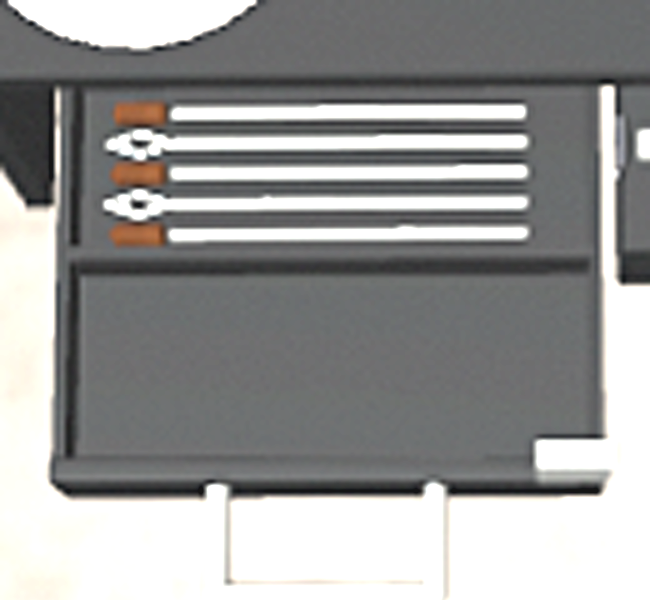

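Run:
```python
from h import *
T=load('top')
f=lambda x,y:(220+(x+.5)/5-.5,150+(y+.5)/5-.5)
for n,x,y,z in(('front in',300,458,.065),('front out',300,480,.065),('div base',300,272,.018),('div top',300,256,.054),('L floor',80,370,.018),('R floor',588,370,.018),('Ltop in',70,370,.054),('handleL',229,583,.052),('handleR',445,583,.052),('shelf edge',300,80,.24)):
  print(n,np.round(onz(T,f(x,y),z)*1000,1))
```

```text
front in [529.6  82.3  65. ]
front out [519.4  82.   65. ]
div base [627.4  88.4  18. ]
div top [626.9  86.   54. ]
L floor [577.6 192.3  18. ]
R floor [582.  -50.4  18. ]
Ltop in [570.8 191.5  54. ]
handleL [472.9 114.2  52. ]
handleR [474.8  14.9  52. ]
shelf edge [657.2  74.3 240. ]
```

The brush is held (width 21.6 mm, level). The bay measures x 530–627 (97 mm) and y -50–192 (243 mm), which fits the given sizes, with its centre at (578,71). I'll carry and turn the brush along the tray, and keep the body clear of the board edge at x≈657.

Emit:
send_rows:
  rows: [0, 30, 0, 0, 0, 6, 0, 0, 44, 0, 0, 0, 8, 0, 0, 44, 0, 0, 0, 8, 0, 0, 44, 0, 0, 0, 8, 0, 0, 44, 0, 0, 0, 8, 0, 0, 44, 0, 0, 0, 8, 0, 0, 44, 0, 0, 0, 8, 0, 0, 44, 0, 0, 0, 8, 0]

```text
time: 28.05
tool_pos: [0.5009, 0.0095, 0.1036]
ee_rot: [-3.142, 0.001, -0.093]
wrist_force: [-1.1, 0.9, -0.3]
width: 0.0218
```

Emit:
send_rows:
  rows: [0, 33, 0, 0, 0, 3.2, 0, 0, 30, 0, 0, 0, 3.3, 0, 0, 0, -15, 0, 0, 0, 0, 0, 0, -20, 0, 0, 0, 0, 15, 0, -20, 0, 0, 0, 0, 20, 0, 0, 0, 0, 0, 0, 20, 0, 0, 0, 0, 0, 0, 0, 0, 0, 0, 0, 0, 0]

```text
time: 29.05
tool_pos: [0.5565, 0.0697, 0.0477]
ee_rot: [3.141, 0.002, 0.014]
wrist_force: [-0.3, -0.5, -1.3]
width: 0.0217
```

```bash
python3 -c "
from ov import *
ov({'top':(210,130,150,140,4),'scene':(200,200,140,130,4)},'q1')
o=get_obs();print(o['tool_pos'],o['ee_rot'],o['wrist_torque'])
"
```

```text
[0.55545732 0.07021358 0.0481456 ] [-0.26618627  0.13988145 -0.54397036] 0.02170752650882391
[0.55545732 0.07021358 0.0481456 ] [3.14124277e+00 2.36526487e-03 1.43887140e-02] [-0.01803064 -0.10715373  0.00450455]
```

View pics/q1_top.png

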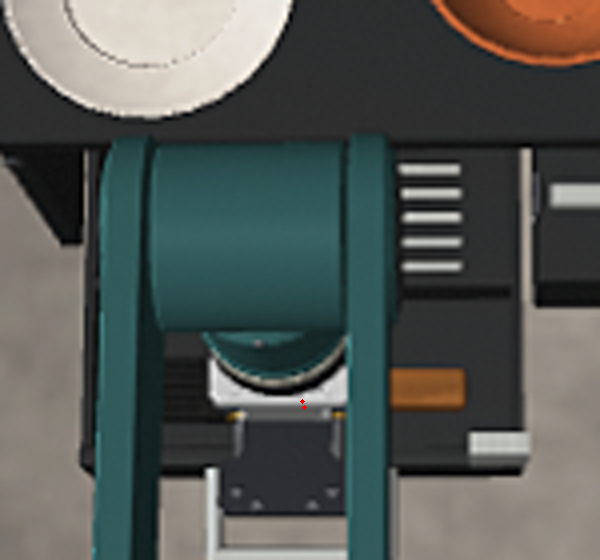

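View pics/q1_scene.png

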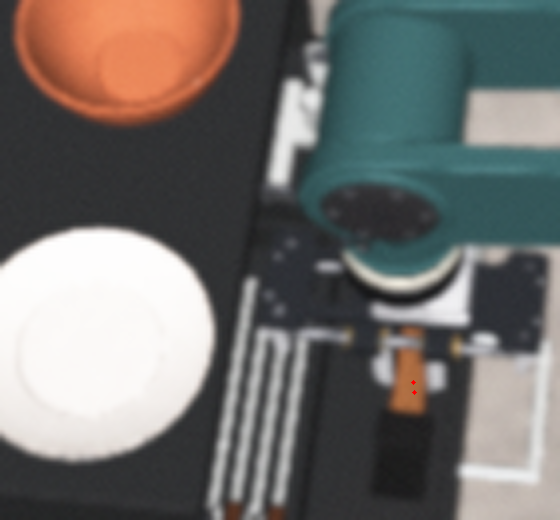

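The brush lies parallel to the tray over the front compartment (handle at (427,388) in the top crop, head on the left side). Lowering 59 mm slowly while easing +11 mm in x.

Emit:
send_rows:
  rows: [0, 0, -11, 0, 0, 0, 0, 0, 0, -11, 0, 0, 0, 0, 3, 1, -11, 0, 0, 0, 0, 4, 0, -10, 0, 0, 0, 0, 4, 0, -7, 0, 0, 0, 0, 0, 0, -4, 0, 0, 0, 0, 0, 0, -3, 0, 0, 0, 0, 0, 0, 0, 0, 0, 0, 0]

```text
time: 30.15
tool_pos: [0.5675, 0.072, -0.0077]
ee_rot: [3.142, 0.0, 0.016]
wrist_force: [-0.1, 0.3, -2.0]
width: 0.0221
```

Emit:
send_rows:
  rows: [0, 0, -1, 0, 0, 0, 0, 0, 0, -1, 0, 0, 0, 0, 0, 0, -1, 0, 0, 0, 0, 0, 0, -1, 0, 0, 0, 0, 0, 0, -0.5, 0, 0, 0, 0, 0, 0, 0, 0, 0, 0, 0, 0, 0, 0, 0, 0, 0, 0, 0, 0, 0, 0, 0, 0, 0]

```text
time: 31.15
tool_pos: [0.5676, 0.072, -0.0121]
ee_rot: [-3.142, -0.0, 0.016]
wrist_force: [-0.7, -0.8, -0.0]
width: 0.0213
```

```bash
python3 -c "
from ov import *
ov({'scene':(230,240,110,100,6)},'q2')
"
```

```text
[ 0.56760237  0.07204641 -0.0121195 ] [ 0.47827762 -0.11531916 -1.07087047] 0.021526053150575514
```

View pics/q2_scene.png

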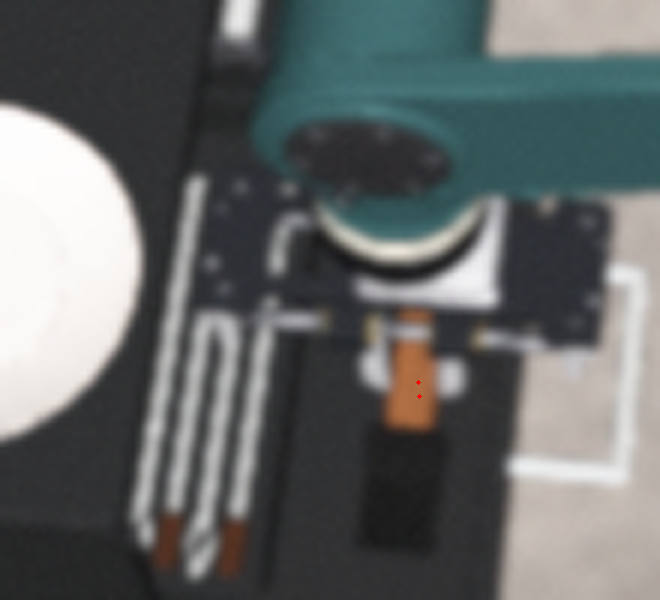

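No contact yet, about a millimetre to go. Easing further down until the force shows.

Emit:
send_rows:
  rows: [0, 0, -0.5, 0, 0, 0, 0, 0, 0, -0.5, 0, 0, 0, 0, 0, 0, -0.5, 0, 0, 0, 0, 0, 0, -0.5, 0, 0, 0, 0, 0, 0, 0, 0, 0, 0, 0, 0, 0, 0, 0, 0, 0, 0, 0, 0, 0, 0, 0, 0, 0, 0, 0, 0, 0, 0, 0, 0]

```text
time: 32.2
tool_pos: [0.5678, 0.072, -0.0127]
ee_rot: [3.142, -0.001, 0.016]
wrist_force: [-2.8, 0.1, 6.3]
width: 0.0216
```

Contact: +6 N upward at exactly the expected height. Releasing with a small opening and rising.

Emit:
send_rows:
  rows: [0, 0, 0.5, 0, 0, 0, 0.3, 0, 0, 0.5, 0, 0, 0, 0.36, 0, 0, 0, 0, 0, 0, 0.36, 0, 0, 0, 0, 0, 0, 0.36, 0, 0, 3, 0, 0, 0, 0.36, 0, 0, 8, 0, 0, 0, 0.36, -1, 0, 12, 0, 0, 0, 0.36, -2, 0, 14, 0, 0, 0, 0.36]

```text
time: 33.2
tool_pos: [0.5647, 0.0721, 0.025]
ee_rot: [-3.142, -0.001, 0.016]
wrist_force: [-0.5, 1.4, -0.9]
width: 0.0335
```

Emit:
send_rows:
  rows: [0, 0, 15, 0, 0, 0, 0.36, -5, 0, 18, 0, 0, 0, 0.36, -25, 0, 20, 0, 0, 0, 0.36, -40, 0, 20, 0, 0, 0, 0.36, -45, 0, 15, 0, 0, 0, 0.36, -45, 0, 10, 0, 0, 0, 0.36, -45, 0, 10, 0, 0, 0, 0.36, 0, 0, 0, 0, 0, 0, 0.36]

```text
time: 34.2
tool_pos: [0.3585, 0.0722, 0.134]
ee_rot: [-3.141, -0.005, 0.016]
wrist_force: [0.6, 0.7, 0.4]
width: 0.0336
```

```bash
python3 -c "
from ov import *
ov({'top':(200,130,200,140,4),'scene':(170,140,200,150,4)},'r1')
cv2.imwrite('pics/r1_full.png',load('top')['color'][:,:,::-1])
"
```

```text
[0.36005399 0.07209335 0.13281026] [ 0.41549394 -0.46235784  0.18169061] 0.03397419559404831
```

View pics/r1_top.png

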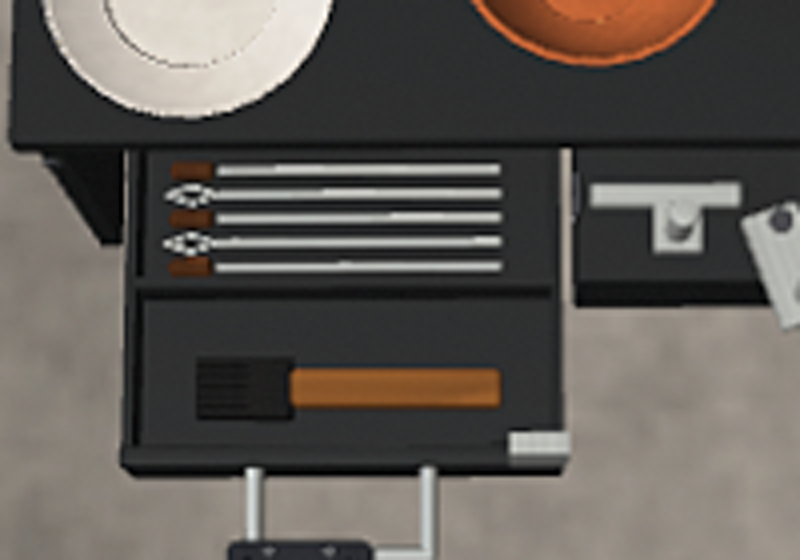

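View pics/r1_scene.png

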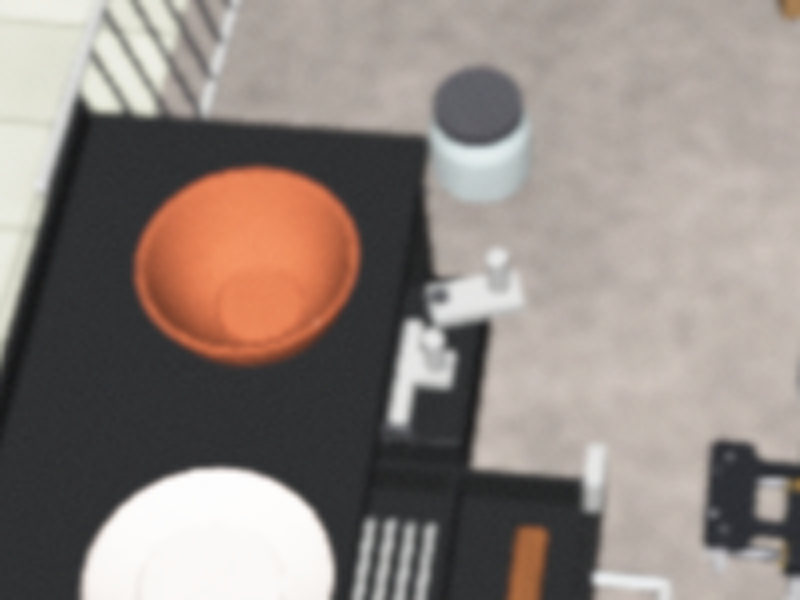

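View pics/r1_full.png

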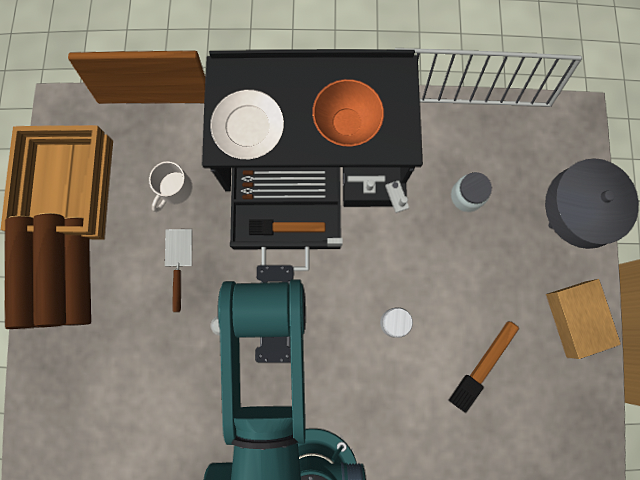

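The brush lies flat across the front compartment (top crop: head (245,390), handle (395,388)), and all the other objects are at their starting pixels. I'll measure how far open the keeper, bolt and tray are.

Run:
```python
from h import *
T=load('top')
im=T['color'][160:220,335:415,::-1]
cv2.imwrite('pics/z.png',cv2.resize(im,None,fx=10,fy=10,interpolation=2))
S=load('scene');cv2.imwrite('pics/z2.png',cv2.resize(S['color'][320:420,200:400,::-1],None,fx=4,fy=4))
```

```text
(no output)
```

View pics/z.png

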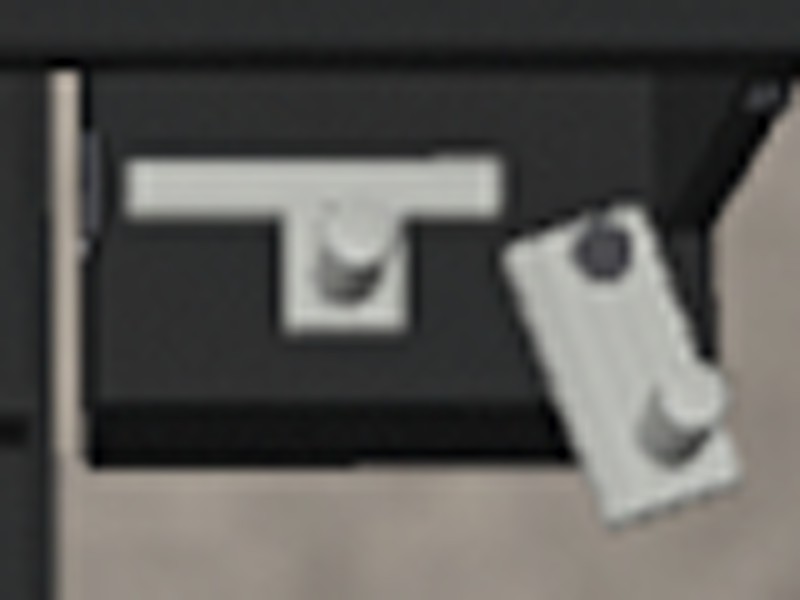

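View pics/z2.png

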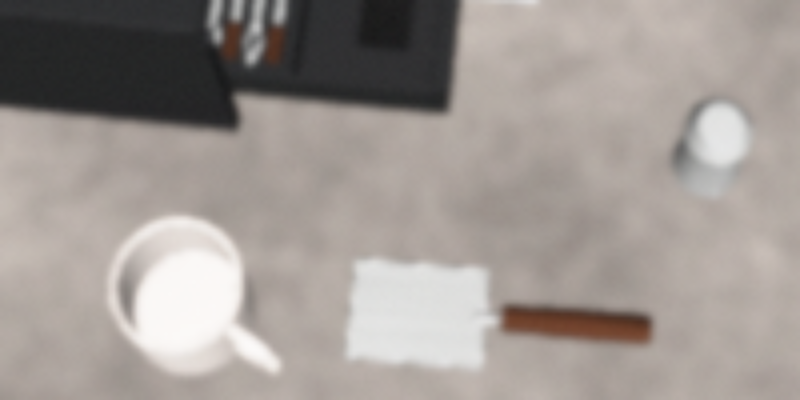

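```bash
python3 -c "
from bench import *
print(get_obs()['wrist_force']);print(close_job())"
```

```text
[ 0.41549394 -0.46235784  0.18169061]
the job is handed in; nothing more can be done
None
```

The brush is lying flat across the tray's front compartment, and I handed the job in at about 34 s of the 72 s allowed. I worked in the order asked: keeper out, bolt back, tray out, then the brush lowered and released once it touched the floor (+6 N).

**Last checks (top and scene pictures):**
- **Keeper:** it measures about 110°, or 1.92 rad, against its stop at 1.9.
- **Bolt:** it moved about 41 mm in the image, not 44 mm. It met 16 N at the end, against 2 N friction, and its post is 60 mm from the keeper's pivot where about 61 mm is expected. I take it to be fully drawn, having started about 3 mm open.
- **Tray:** the handle moved about 161 mm by image, where the stop is at 165 mm. The pull ended against 13 N, against about 3 N friction. The bay sits 80 mm in front of the shelf edge, as the description says, so I judged it fully out.
- **Other objects:** nothing else has visibly moved or tipped, and the robot is touching nothing.

**What disagreed:** the reported tool point lies about 35 mm beyond the fingertips seen in the pictures. Because of that, my first grip on the keeper post closed on nothing. I allowed for the offset in every later move.

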